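# Find the full carton by its weight and log it on the counting scale

## Task

Of the three identical closed cartons on the bench, one is still full of steel parts and two are empty; find the full one by its weight. Set it down gently, upright and near the middle of the counting scale's steel plate, and leave the two empty ones standing where they were. With the carton resting on the scale, press the round key and then the long bar key, each fully down and let go again; do not press the square key, and do not disturb the other things on the bench.

Things in the scene. Friction and masses are not known exactly. Their poses are not given: they have to be found in the camera images.
- carton_a: closed brown cardboard carton with a strip of paper tape along its lid, 100 mm long (own x) x 52 mm wide (y) x 48 mm high; origin at the centre of its underside, z up. All three look alike. Two are empty (about 0.12 to 0.18 kg), one is full (about 0.49 to 0.68 kg); which one changes from run to run and only its weight tells
- carton_b: closed brown cardboard carton with a strip of paper tape along its lid, 100 mm long (own x) x 52 mm wide (y) x 48 mm high; origin at the centre of its underside, z up. All three look alike. Two are empty (about 0.12 to 0.18 kg), one is full (about 0.49 to 0.68 kg); which one changes from run to run and only its weight tells
- carton_c: closed brown cardboard carton with a strip of paper tape along its lid, 100 mm long (own x) x 52 mm wide (y) x 48 mm high; origin at the centre of its underside, z up. All three look alike. Two are empty (about 0.12 to 0.18 kg), one is full (about 0.49 to 0.68 kg); which one changes from run to run and only its weight tells
- scale: grey bench counting scale, 270 mm (own x) x 200 mm (y), origin at the centre of its underside, z up. The key strip is its 100 mm deep front part (-x side, towards the robot), top face 52 mm above the bench; the steel plate covers the rest
- plate_mid (a point): centre of the top face of the scale's bare flat steel plate, 150 mm (x) x 180 mm (y), axes as the scale's; 68 mm above the bench when unloaded, at (48, 0) mm from the scale's origin
- plate (a joint): how far the sprung plate has sunk, in m: 0 unloaded, about 0.001 to 0.002 with an empty carton, 0.004 to 0.0065 with the full one; bottoms at 0.014
- round_key_top (a point): round, 28 mm diameter, white key in the scale's grey front strip, at the scale's left (+y) end, (-95, 62) mm from the scale's origin; the point is the centre of its top, 8 mm above the strip, and moves with it
- round_key (a joint): its press: 0 = up, grows to 0.005 m fully down (about 5 N), springs back; it counts as pressed beyond 0.0035
- square_key_top (a point): square, 24 x 24 mm, white key in the scale's grey front strip, in the middle, (-95, 0) mm from the scale's origin; the point is the centre of its top, 8 mm above the strip, and moves with it
- square_key (a joint): its press: 0 = up, grows to 0.005 m fully down (about 5 N), springs back; it counts as pressed beyond 0.0035; must not be pressed
- bar_key_top (a point): long bar-shaped, 18 mm (x) x 42 mm (y), white key in the scale's grey front strip, at the scale's right (-y) end, (-95, -66) mm from the scale's origin; the point is the centre of its top, 8 mm above the strip, and moves with it
- bar_key (a joint): its press: 0 = up, grows to 0.005 m fully down (about 5 N), springs back; it counts as pressed beyond 0.0035
- bowl: bystander: round open steel bowl, 96 mm across, 35 mm high, origin at the centre of its underside; stands among the cartons
- tape_roll: bystander: black roll of tape lying flat, 100 mm across, 45 mm high, origin at the centre of its underside
- screwdriver: bystander: screwdriver lying on the bench in front of the robot, along its own x
- spool: bystander: white cord spool standing on end, 90 mm across, 55 mm high, origin at the centre of its underside
- glue: bystander: green bottle with a blue cap, 60 mm across, 170 mm high, origin at the centre of its underside
Things that resemble listed ones, but are neither listed nor needed, are in the scene too. Leave any yellow look-alike of the carton_a alone. Leave any blue look-alike of the carton_c alone.

How it is judged:
On the way, in this order (a step that is already met when the one before it is completed fails the run):
1. the full carton rests upright near the middle of the plate, let go, and the empty ones stand where they were (((horizontal distance between carton_a and plate_mid below 0.035 m and z of carton_a in the frame of plate_mid between -0.004 and 0.004 m and angle between each of carton_a, carton_b, carton_c's own z axis and vertical below 0.08 rad and linear speed of carton_a below 0.02 m/s and contact force between the fingers and carton_a below 0.1 N and distance of each of carton_b, carton_c from where it was at the start of the episode below 0.06 m and height (world z) of each of carton_b, carton_c below 0.006 m) or (horizontal distance between carton_b and plate_mid below 0.035 m and z of carton_b in the frame of plate_mid between -0.004 and 0.004 m and angle between each of carton_b, carton_a, carton_c's own z axis and vertical below 0.08 rad and linear speed of carton_b below 0.02 m/s and contact force between the fingers and carton_b below 0.1 N and distance of each of carton_a, carton_c from where it was at the start of the episode below 0.06 m and height (world z) of each of carton_a, carton_c below 0.006 m) or (horizontal distance between carton_c and plate_mid below 0.035 m and z of carton_c in the frame of plate_mid between -0.004 and 0.004 m and angle between each of carton_c, carton_a, carton_b's own z axis and vertical below 0.08 rad and linear speed of carton_c below 0.02 m/s and contact force between the fingers and carton_c below 0.1 N and distance of each of carton_a, carton_b from where it was at the start of the episode below 0.06 m and height (world z) of each of carton_a, carton_b below 0.006 m)) and value of joint plate between 0.0033 and 0.0095 m), for 0.2 s.
2. the round key is pressed fully down with the full carton on the plate (all of step 1 and value of joint round_key above 0.0035 m and value of joint bar_key below 0.0015 m), for 0.05 s.
3. the round key is up again and the bar key is pressed fully down, with the full carton on the plate (all of step 1 and value of joint bar_key above 0.0035 m and value of joint round_key below 0.0015 m), for 0.05 s.
At the end, for the whole second after the job is handed in: the full carton is at rest and released on the scale's plate, upright within 0.08 rad, its centre within 35 mm of the plate's centre (plate sunk 3.3 to 9.5 mm); the two empty cartons stand upright on the bench within 60 mm of where they started; all three keys are up (all of step 1 and value of joint each of round_key, square_key, bar_key below 0.0015 m); the robot touches nothing.
It fails at once if the square key is pressed (value of joint square_key above 0.003 m).
It fails at once if the plate is banged or forced down to its bottom stop (beyond 12.5 mm) (value of joint plate above 0.0125 m).
It fails at once if a bystander (bowl, tape roll, screwdriver, spool, glue bottle) is shifted more than 40 mm (distance of any of bowl, tape_roll, screwdriver, spool, glue from where it was at the start of the episode above 0.04 m).
It also fails if it takes over 72 s, if anything falls off the work surface, if the arm or the gripper's body presses on something with over 40 N, if the wrist force passes 120 N, or if a joint passes its speed limit or range.

## Robot

A 6-joint arm with a two-finger parallel gripper is mounted at the origin on the work surface. World frame = base frame: x ahead of the robot, y to its left, z up, the work surface at z = 0. Lengths are in m, angles in rad, forces in N, time in s.
With the tool pointing down it reaches from about 0.325 to 0.9 m from the base axis. Payload 3.5 kg.
Tool frame: the origin (TCP) lies at the very end of the fingers, on their centre line; the grasp point (between the pads) lies 19 mm behind it (robot.grip_point_offset is the distance from the TCP to the grasp point, in m); z points along the fingers, y is the line along which they close (so a half turn about z gives the same grasp; the last joint's range is limited). The gripper opens to 85 mm and grips with 20 to 120 N. Pads are 22 mm wide; open, the fingers measure 114 mm over their backs; the gripper's body (76 mm by 85 mm) begins 54 mm behind the grasp point. The pads swing forward as they close: fully open they stand 13 mm farther back than shut.
Start: joints at [1.029, 0.276, -0.026, 1.268, 0, 1.467], TCP at [0.266, 0.566, 0.231] pointing down, gripper open.
Joint ranges: [-3.12, 3.12], [-0.85, 1.88], [-1.08, 1.24], [-1.95, 2.15], [-1.57, 1.53], [-3.14, 3.14]. Speed limits (rad/s): [2.57, 2.57, 3.14, 3.14, 3.14, 3.14].

## Interface

Orientations are given as a unit quaternion [x, y, z, w].
In Python, from plant import robot gives the robot as it stands.
- The arm moves only by the tool step_arm, never from a script. Its argument "steps" is a list of rows, each an object of numbers: "x", "y", "z": the shift along the tool's x, y, z each as a share of 0.1 m, from -1 to 1; "rx", "ry", "rz": the turn, a rotation vector about the tool's x, y, z each as a share of 90 degrees, from -1 to 1. A call has 1 to 5 rows; each row is the pose to reach, as a shift and turn from the pose commanded when the call began, along the tool's axes at that moment; what a row does not reach only later rows make up. A row lasts 1/12 s, in which the tool goes at most 41.7 mm and 7.16 degrees, less where a joint would pass 70% of its speed; a pose out of reach is approached as far as the arm can. A call with a number of a shift or a turn outside -1 to 1 is refused whole. A call with a gripper value outside its range is refused whole. "hand" is the closure, from -1 (fully open) to 1 (shut), set as the call begins (left out, the last holds). The fingers move at their own pace and stop on an object; the grip force is fixed at half the most. Time passes only in rows, so rows that repeat a pose let the fingers close. It gives the time, the measured TCP pose, the force, the opening and the grip force at its end, in the units of the state.
- robot.get_state(): the state, without advancing time (a new reading comes with each control period).
- robot.capture(name): name is "side" or "top"; returns a dict with "frame" (384x512x3 uint8, red, green, blue), "z_map" (384x512 float32, m along the optical axis (not along the pixel's ray), 0 where there is no reading), "mtx" (3x3 intrinsics, pixels), "k1" (the pictures are not rectified: a ray, as slopes to the right and down, at radius r is drawn at 1 + k1 r^2 times it, then the intrinsics apply), "eye" and "attitude" of the camera in the world. Camera axes: x right, y up, looking along -z (the intrinsics and any distortion apply to the point x, -y, -z); pixel columns grow to the right and rows downward; lengths in m; the calibration is good to about 2 mm. A picture is of the moment at which its call begins.
- robot.close_job(): hands the job in; it is judged then, once.
Trained networks look in a picture, given as the dict that the camera call returned (one of the last four; its "shot" number tells which), for a name from the list of things; names that differ only in an ending like _2 or _b are one class to them, and where a whole thing is asked for, a point or a joint stands for the part that bears it (a point fixed in the world has none). Each returns a list of dicts, best first, with "confidence" (0 to 1); they miss things now and then, are a little off and sometimes report something else, mostly with a low value. They report only what shows in the picture. A call takes as long as a camera call. They do not tell look-alikes from the thing itself.
- robot.boxes_of(picture, target): "rect" ([left, top, right, bottom] in pixels, round what is visible of it).
- robot.place_of(picture, target): "point" ([column, row] in pixels: a listed point, or the origin of a listed thing).
The state is a dict: "clock": time; "joint_positions": joint angles; "joint_vel": joint speeds; "joint_efforts": joint torques, N m; "ee_pos": TCP position; "tool_rot": TCP orientation; "contact_force": force on the tool from outside, world axes, zero at the start; "wrist_torque": the same for the moment, N m; "finger_gap": finger opening in m; "finger_force": force on a finger pad.
Only numpy, scipy, OpenCV 4.12 (cv2) and the standard library are available. Lean on these libraries where they do the work, as an engineer would, in place of code of your own. Each camera call takes 0.05 s, during which the arm holds its last target. There are 200 camera calls.

## Working session

There is one attempt and no reset: what is moved stays moved. The work goes in short steps, Python scripts to look and compute and a tool call to move; the robot and the scene stay as the last step left them, time stands still between calls to the robot, and variables do not carry over. Pictures are saved under pics/ and viewed, at most 10 in all, crops included, and the job is handed in when it is done.

Besides the shell and the picture viewer there is one more tool, called after "Emit:" by a JSON object that holds its "method" and its "body", one argument or row to a line. step_arm: Moves the arm, as the interface text tells. Shift numbers are shares of 0.1 m and turn numbers shares of 90 degrees, none past 1 either way. Its arguments: {"type":"object","properties":{"steps":{"type":"array","items":{"type":"object","properties":{"x":{"type":"number","minimum":-1,"maximum":1},"y":{"type":"number","minimum":-1,"maximum":1},"z":{"type":"number","minimum":-1,"maximum":1},"rx":{"type":"number","minimum":-1,"maximum":1},"ry":{"type":"number","minimum":-1,"maximum":1},"rz":{"type":"number","minimum":-1,"maximum":1}}}},"hand":{"type":"number"}},"required":["steps"]}

```bash
mkdir -p pics; cat > h.py <<'E'
import numpy as np, cv2
from scipy.spatial.transform import Rotation as R
from plant import robot
def att(p):
    a=np.array(p["attitude"]); return a if a.shape==(3,3) else R.from_quat(a).as_matrix()
def ray(p,uv):
    m=np.array(p["mtx"]); k=p["k1"]
    d=np.array([(uv[0]-m[0,2])/m[0,0],(uv[1]-m[1,2])/m[1,1]]); s=d.copy()
    for _ in range(20): s=d/(1+k*(s@s))
    return att(p)@np.array([s[0],-s[1],-1.])
def atz(p,uv,z):
    d=ray(p,uv); e=np.array(p["eye"]); return e+d*(z-e[2])/d[2]
def cloud(p):
    m=np.array(p["mtx"]);h,w=p["z_map"].shape
    u,v=np.meshgrid(np.arange(w),np.arange(h))
    d=np.stack([(u-m[0,2])/m[0,0],(v-m[1,2])/m[1,1]],-1); s=d.copy()
    for _ in range(20): s=d/(1+p["k1"]*(s**2).sum(-1,keepdims=True))
    c=np.concatenate([s[...,:1],-s[...,1:],-np.ones((h,w,1))],-1)*p["z_map"][...,None]
    P=c@att(p).T+np.array(p["eye"]); P[p["z_map"]==0]=np.nan; return P
def save(p,n): cv2.imwrite(f"pics/{n}.png",p["frame"][...,::-1])
E
python3 - <<'E'
from h import *
t=robot.capture("top"); s=robot.capture("side"); save(t,"top1"); save(s,"side1")
print(t["eye"],s["eye"],t["k1"])
for nm,p in(("top",t),("side",s)):
    P=cloud(p)
    for n in["carton_a","scale","plate_mid","round_key_top","square_key_top","bar_key_top","bowl","tape_roll","screwdriver","spool","glue"]:
        for r in robot.place_of(p,n)[:5]:
            u,v=np.round(r["point"]).astype(int); u=np.clip(u,0,511);v=np.clip(v,0,383)
            print(nm,n,round(r["confidence"],2),np.round(r["point"]),P[v,u].round(3))
E
```

```text
[0.37546089 0.05231741 1.08518738] [ 0.45330157 -0.79086731  0.75172545] -0.020195624892343753
top carton_a 0.88 [122. 205.] [nan nan nan]
top carton_a 0.81 [239. 142.] [0.604 0.121 0.05 ]
top carton_a 0.74 [169. 189.] [0.468 0.316 0.048]
top carton_a 0.73 [168. 295.] [0.176 0.309 0.051]
top carton_a 0.64 [177. 143.] [0.6   0.298 0.049]
top scale 0.88 [352. 177.] [ 0.504 -0.194  0.065]
top scale 0.4 [277.  92.] [ 0.769  0.012 -0.002]
top plate_mid 0.84 [353. 156.] [ 0.563 -0.197  0.068]
top round_key_top 0.41 [349. 214.] [ 0.402 -0.186  0.06 ]
top square_key_top 0.56 [364. 210.] [ 0.414 -0.227  0.06 ]
top bowl 0.61 [231. 194.] [0.459 0.145 0.005]
top tape_roll 0.77 [281.  94.] [0.762 0.    0.003]
top screwdriver 0.89 [286. 225.] [ 0.37  -0.015  0.017]
top spool 0.68 [206.  96.] [0.735 0.217 0.057]
top spool 0.57 [287. 224.] [ 0.373 -0.018  0.016]
top glue 0.72 [336.  93.] [ 0.743 -0.152  0.068]
top glue 0.57 [364. 208.] [ 0.419 -0.228  0.059]
side carton_a 0.85 [242. 154.] [0.459 0.298 0.024]
side carton_a 0.82 [304. 198.] [0.617 0.092 0.021]
side carton_a 0.82 [297. 161.] [0.621 0.28  0.008]
side carton_a 0.8 [150. 158.] [0.193 0.273 0.034]
side carton_a 0.73 [229. 132.] [0.421 0.414 0.031]
side scale 0.82 [274. 302.] [ 0.511 -0.27   0.065]
side plate_mid 0.86 [299. 275.] [ 0.567 -0.205  0.065]
side plate_mid 0.49 [222. 269.] [ 0.411 -0.176  0.057]
side plate_mid 0.38 [344. 178.] [0.744 0.19  0.009]
side round_key_top 0.48 [221. 270.] [ 0.408 -0.178  0.056]
side square_key_top 0.44 [229. 294.] [ 0.425 -0.241  0.057]
side square_key_top 0.35 [240. 152.] [0.454 0.3   0.03 ]
side bar_key_top 0.7 [239. 320.] [ 0.444 -0.305  0.06 ]
side bowl 0.9 [241. 194.] [0.454 0.134 0.005]
side tape_roll 0.71 [364. 222.] [ 0.745 -0.03   0.043]
side screwdriver 0.91 [207. 238.] [ 0.369 -0.024 -0.001]
side spool 0.93 [344. 176.] [0.742 0.187 0.018]
side glue 0.63 [381. 277.] [ 0.75  -0.181  0.021]
```

View pics/top1.png

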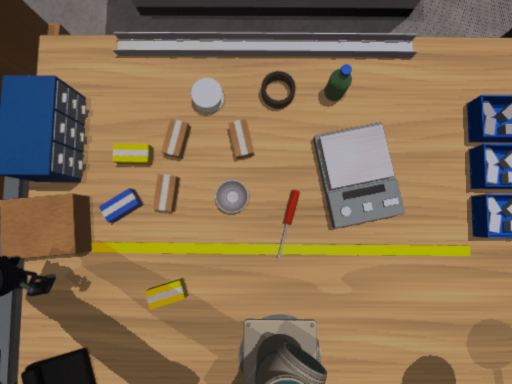

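View pics/side1.png

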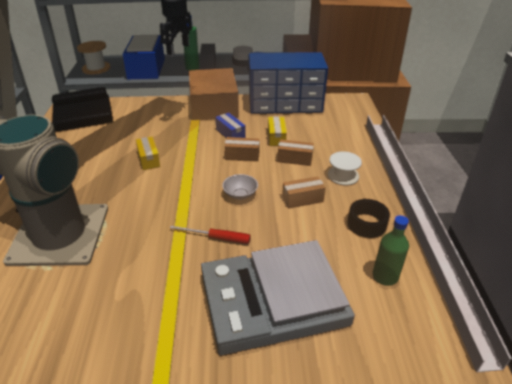

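The top view shows three brown cartons at about (177,139), (241,140) and (166,194). The yellow and blue look-alikes are at (131,154), (166,294) and (120,205), the scale is at (358,175), the bowl at (231,197) and the screwdriver at (288,225). Next I'll measure them precisely.

```bash
python3 - <<'E'
from h import *
t=robot.capture("top"); P=cloud(t)
def blob(c,r,z0,z1):
    m=np.zeros(P.shape[:2],np.uint8)
    v,u=np.mgrid[:384,:512]
    q=(abs(u-c[0])<r)&(abs(v-c[1])<r)&(P[...,2]>z0)&(P[...,2]<z1)
    n,l=cv2.connectedComponents(q.astype(np.uint8)); 
    k=np.bincount(l[l>0]).argmax(); pts=P[l==k]
    rc=cv2.minAreaRect((pts[:,:2]*1000).astype(np.float32)); 
    b=cv2.boxPoints(rc); e=b[1]-b[0]; f=b[2]-b[1]; L=e if np.hypot(*e)>np.hypot(*f) else f
    return np.round(rc[0],1),np.round(rc[1],1),"long dir deg",round(np.degrees(np.arctan2(L[1],L[0]))%180,1),"z",np.median(pts[:,2]).round(4),len(pts)
for c in[(177,139),(241,140),(166,194)]: print("carton",c,blob(c,26,.04,.06))
print("plate",blob((357,155),45,.063,.075))
print("scale",blob((357,175),65,.03,.075))
for n,c in(("r",(347,212)),("s",(365,208)),("b",(391,204))): 
    print(n,blob(c,11,.0555,.066), atz(t,c,.06).round(4))
for n,c in(("bowl",(231,197)),("spool",(207,94)),("tape",(278,90)),("screw",(290,215))): print(n,blob(c,22,.01,.07))
st=robot.get_state(); print(st)
E
```

```text
carton (177, 139) (array([618.6, 307.2]), array([ 53.2, 102.1]), 'long dir deg', np.float32(166.7), 'z', np.float64(0.0487), 654)
carton (241, 140) (array([618.4, 118.1]), array([101.6,  52. ]), 'long dir deg', np.float32(13.5), 'z', np.float64(0.0485), 641)
carton (166, 194) (array([460. , 330.2]), array([ 53.3, 100.6]), 'long dir deg', np.float32(175.2), 'z', np.float64(0.0485), 662)
plate (array([ 564.6, -207.4]), array([150.5, 181.8]), 'long dir deg', np.float32(102.2), 'z', np.float64(0.0679), 3454)
scale (array([ 517.8, -217.5]), array([270.8, 202.3]), 'long dir deg', np.float32(12.1), 'z', np.float64(0.0643), 6761)
r (array([ 411.9, -176.4]), array([25. , 26.1]), 'long dir deg', np.float32(90.5), 'z', np.float64(0.0601), 80) [ 0.4077 -0.1805  0.06  ]
s (array([ 424.5, -239.2]), array([24.1, 29. ]), 'long dir deg', np.float32(100.4), 'z', np.float64(0.0598), 81) [ 0.4191 -0.2303  0.06  ]
b (array([ 438. , -301.3]), array([17.9, 42. ]), 'long dir deg', np.float32(101.7), 'z', np.float64(0.0596), 98) [ 0.4308 -0.3025  0.06  ]
bowl (array([452.6, 142.4]), array([94.5, 91.2]), 'lon
[... 428 characters left out ...]
positions': array([ 1.02862738e+00,  2.76409913e-01, -2.63958656e-02,  1.26799425e+00,
       -4.05329553e-05,  1.46739820e+00]), 'joint_vel': array([-0.00097134, -0.00067555,  0.00155079, -0.00018969, -0.00118057,
        0.0003227 ]), 'joint_efforts': array([ 1.42419209e-03, -4.45491242e+01,  2.95562017e+01,  1.02318230e-03,
       -1.12349501e-04, -2.74137534e-06]), 'ee_pos': array([0.26553593, 0.56578836, 0.23130908]), 'tool_rot': array([ 2.17629803e-01,  9.76031387e-01, -8.18222549e-06,  1.86333100e-05]), 'contact_force': array([-0.1405555 ,  0.00887614, -0.48930156]), 'wrist_torque': array([ 0.03658918, -0.0190949 ,  0.01605553]), 'finger_force': 0.0, 'finger_gap': 0.08550818697994005}
```

Emit:
{"method": "step_arm", "body": {
  "steps": [
    {"x": -0.92,"y": -0.44,"z": 0.33},
    {"x": -0.92,"y": -0.44,"z": 0.33},
    {"x": -0.92,"y": -0.44,"z": 0.33}
  ],
  "hand": -1
}}

```text
invalid input at $.steps[0]: expected keys x, y, z, rx, ry, rz
```

Emit:
{"method": "step_arm", "body": {
  "steps": [
    {"x": -0.92,"y": -0.44,"z": 0.33},
    {"x": -0.92,"y": -0.44,"z": 0.33},
    {"x": -0.92,"y": -0.44,"z": 0.33}
  ]
}}

```text
invalid input at $.steps[0]: expected keys x, y, z, rx, ry, rz
```

Emit:
{"method": "step_arm", "body": {
  "steps": [
    {"x": -0.92,"y": -0.44,"z": 0.33,"rz": -0.226},
    {"x": -0.92,"y": -0.44,"z": 0.33,"rz": -0.226},
    {"x": -0.92,"y": -0.44,"z": 0.33,"rz": -0.226},
    {"x": -0.92,"y": -0.44,"z": 0.33,"rz": -0.226},
    {"x": -0.92,"y": -0.44,"z": 0.33,"rz": -0.226}
  ]
}}

```text
invalid input at $.steps[0]: expected keys x, y, z, rx, ry, rz
```

All six keys are needed.

Emit:
{"method": "step_arm", "body": {
  "steps": [
    {"x": -0.92,"y": -0.44,"z": 0.33,"rx": 0,"ry": 0,"rz": 0},
    {"x": -0.92,"y": -0.44,"z": 0.33,"rx": 0,"ry": 0,"rz": 0},
    {"x": -0.92,"y": -0.44,"z": 0.33,"rx": 0,"ry": 0,"rz": 0}
  ],
  "hand": -1
}}

```text
clock: 1.5
ee_pos: [0.331, 0.4844, 0.1971]
tool_rot: [0.218, 0.976, -0.001, 0.0]
contact_force: [-0.7, 0.7, -0.5]
finger_gap: 0.0855
finger_force: 0.0
```

Emit:
{"method": "step_arm", "body": {
  "steps": [
    {"x": -0.92,"y": -0.44,"z": 0.33,"rx": 0,"ry": 0,"rz": 0},
    {"x": -0.92,"y": -0.44,"z": 0.33,"rx": 0,"ry": 0,"rz": 0},
    {"x": -0.92,"y": -0.44,"z": 0.33,"rx": 0,"ry": 0,"rz": 0}
  ]
}}

```text
clock: 1.75
ee_pos: [0.3959, 0.4049, 0.164]
tool_rot: [0.219, 0.976, -0.001, 0.0]
contact_force: [0.0, 0.1, 0.9]
finger_gap: 0.0854
finger_force: 0.0
```

Emit:
{"method": "step_arm", "body": {
  "steps": [
    {"x": -0.92,"y": -0.44,"z": 0.33,"rx": 0,"ry": 0,"rz": -0.226},
    {"x": -0.92,"y": -0.44,"z": 0.33,"rx": 0,"ry": 0,"rz": -0.226},
    {"x": -0.92,"y": -0.44,"z": 0.33,"rx": 0,"ry": 0,"rz": -0.226},
    {"x": -0.92,"y": -0.44,"z": 0.33,"rx": 0,"ry": 0,"rz": -0.226},
    {"x": -0.92,"y": -0.44,"z": 0.33,"rx": 0,"ry": 0,"rz": -0.226}
  ]
}}

```text
clock: 2.17
ee_pos: [0.4597, 0.3277, 0.1317]
tool_rot: [0.044, 0.999, -0.0, -0.001]
contact_force: [-0.2, -0.5, 1.0]
finger_gap: 0.0854
finger_force: 0.0
```

Emit:
{"method": "step_arm", "body": {
  "steps": [
    {"x": 0,"y": 0.025,"z": 0.7,"rx": 0,"ry": 0,"rz": 0},
    {"x": 0,"y": 0.025,"z": 0.7,"rx": 0,"ry": 0,"rz": 0},
    {"x": 0,"y": 0.025,"z": 0.7,"rx": 0,"ry": 0,"rz": 0}
  ]
}}

```text
clock: 2.42
ee_pos: [0.4547, 0.3302, 0.0575]
tool_rot: [0.042, 0.999, -0.002, -0.004]
contact_force: [-1.6, -1.1, -1.6]
finger_gap: 0.085
finger_force: 0.0
```

Emit:
{"method": "step_arm", "body": {
  "steps": [
    {"x": 0,"y": 0,"z": 0.3,"rx": 0,"ry": 0,"rz": 0},
    {"x": 0,"y": 0,"z": 0.5,"rx": 0,"ry": 0,"rz": 0},
    {"x": 0,"y": 0,"z": 0.5,"rx": 0,"ry": 0,"rz": 0}
  ]
}}

```text
clock: 2.67
ee_pos: [0.4565, 0.3311, 0.0102]
tool_rot: [0.042, 0.999, -0.001, -0.003]
contact_force: [-0.6, -0.8, -0.5]
finger_gap: 0.0858
finger_force: 0.0
```

Emit:
{"method": "step_arm", "body": {
  "steps": [
    {"x": 0,"y": 0,"z": 0,"rx": 0,"ry": 0,"rz": 0},
    {"x": 0,"y": 0,"z": 0,"rx": 0,"ry": 0,"rz": 0},
    {"x": 0,"y": 0,"z": 0,"rx": 0,"ry": 0,"rz": 0},
    {"x": 0,"y": 0,"z": 0,"rx": 0,"ry": 0,"rz": 0},
    {"x": 0,"y": 0,"z": 0,"rx": 0,"ry": 0,"rz": 0}
  ],
  "hand": 1
}}

```text
clock: 3.08
ee_pos: [0.4615, 0.3329, 0.0149]
tool_rot: [0.042, 0.999, 0.001, 0.002]
contact_force: [-0.9, -0.3, 6.4]
finger_gap: 0.0514
finger_force: 64.4
```

Emit:
{"method": "step_arm", "body": {
  "steps": [
    {"x": 0,"y": 0,"z": -0.15,"rx": 0,"ry": 0,"rz": 0},
    {"x": 0,"y": 0,"z": -0.3,"rx": 0,"ry": 0,"rz": 0},
    {"x": 0,"y": 0,"z": -0.3,"rx": 0,"ry": 0,"rz": 0},
    {"x": 0,"y": 0,"z": -0.3,"rx": 0,"ry": 0,"rz": 0},
    {"x": 0,"y": 0,"z": -0.3,"rx": 0,"ry": 0,"rz": 0}
  ]
}}

```text
clock: 3.5
ee_pos: [0.4593, 0.3314, 0.0421]
tool_rot: [0.042, 0.999, -0.0, -0.0]
contact_force: [-0.6, -0.8, -1.9]
finger_gap: 0.0512
finger_force: 63.5
```

```bash
cat >> h.py <<'E'
def weigh(n=8):
    f=[]
    for i in range(n): p=robot.capture("side"); s=robot.get_state(); f.append(s["contact_force"])
    print(np.array(f)[:,2].round(2),np.mean(f,0).round(2),np.std(f,0).round(2),s["joint_efforts"].round(2),s["ee_pos"].round(4),s["clock"]); return p
E
python3 - <<'E'
from h import *
weigh()
E
```

```text
[-1.25 -2.3  -1.56 -0.37 -0.96 -1.29 -1.36 -1.  ] [-0.05 -0.08 -1.26] [0.51 0.38 0.52] [ 0.000e+00 -4.286e+01  2.419e+01  1.000e-02  0.000e+00  0.000e+00] [0.4593 0.3314 0.0419] 3.9
```

Emit:
{"method": "step_arm", "body": {
  "steps": [
    {"x": 0,"y": 0,"z": 0.15,"rx": 0,"ry": 0,"rz": 0},
    {"x": 0,"y": 0,"z": 0.24,"rx": 0,"ry": 0,"rz": 0},
    {"x": 0,"y": 0,"z": 0.28,"rx": 0,"ry": 0,"rz": 0},
    {"x": 0,"y": 0,"z": 0.28,"rx": 0,"ry": 0,"rz": 0}
  ]
}}

```text
clock: 4.23
ee_pos: [0.4589, 0.3312, 0.0148]
tool_rot: [0.042, 0.999, -0.001, -0.001]
contact_force: [-3.3, -2.0, 7.3]
finger_gap: 0.0512
finger_force: 64.6
```

Emit:
{"method": "step_arm", "body": {
  "steps": [
    {"x": 0,"y": 0,"z": 0,"rx": 0,"ry": 0,"rz": 0},
    {"x": 0,"y": 0,"z": 0,"rx": 0,"ry": 0,"rz": 0},
    {"x": 0,"y": 0,"z": 0,"rx": 0,"ry": 0,"rz": 0},
    {"x": 0,"y": 0,"z": 0,"rx": 0,"ry": 0,"rz": 0},
    {"x": 0,"y": 0,"z": 0,"rx": 0,"ry": 0,"rz": 0}
  ],
  "hand": -1
}}

```text
clock: 4.65
ee_pos: [0.4595, 0.3315, 0.0142]
tool_rot: [0.042, 0.999, -0.0, -0.0]
contact_force: [0.4, -0.2, -0.7]
finger_gap: 0.0854
finger_force: 0.0
```

Emit:
{"method": "step_arm", "body": {
  "steps": [
    {"x": 0,"y": 0,"z": -0.3,"rx": 0,"ry": 0,"rz": 0},
    {"x": 0,"y": 0,"z": -0.6,"rx": 0,"ry": 0,"rz": 0},
    {"x": 0,"y": 0,"z": -1,"rx": 0,"ry": 0,"rz": 0},
    {"x": 0,"y": 0,"z": -1,"rx": 0,"ry": 0,"rz": 0}
  ]
}}

```text
clock: 4.98
ee_pos: [0.4646, 0.3344, 0.122]
tool_rot: [0.042, 0.999, 0.004, 0.006]
contact_force: [1.1, 0.8, 1.2]
finger_gap: 0.0854
finger_force: 0.0
```

Emit:
{"method": "step_arm", "body": {
  "steps": [
    {"x": -0.8,"y": -0.05,"z": -0.1,"rx": 0,"ry": 0,"rz": 0},
    {"x": -0.8,"y": -0.05,"z": -0.1,"rx": 0,"ry": 0,"rz": 0},
    {"x": -0.8,"y": -0.05,"z": -0.1,"rx": 0,"ry": 0,"rz": 0}
  ]
}}

```text
clock: 5.23
ee_pos: [0.547, 0.32, 0.1264]
tool_rot: [0.044, 0.999, 0.001, 0.005]
contact_force: [0.3, 1.1, 0.1]
finger_gap: 0.085
finger_force: 0.0
```

Emit:
{"method": "step_arm", "body": {
  "steps": [
    {"x": -0.8,"y": -0.05,"z": 0,"rx": 0,"ry": 0,"rz": 0.094},
    {"x": -0.8,"y": -0.05,"z": 0,"rx": 0,"ry": 0,"rz": 0.094},
    {"x": -0.8,"y": -0.05,"z": 0,"rx": 0,"ry": 0,"rz": 0.094},
    {"x": -0.8,"y": -0.05,"z": 0,"rx": 0,"ry": 0,"rz": 0.094},
    {"x": -0.8,"y": -0.05,"z": 0,"rx": 0,"ry": 0,"rz": 0.094}
  ]
}}

```text
clock: 5.65
ee_pos: [0.6176, 0.3079, 0.1236]
tool_rot: [0.116, 0.993, -0.0, -0.001]
contact_force: [-0.1, 0.5, -0.4]
finger_gap: 0.0854
finger_force: 0.0
```

Emit:
{"method": "step_arm", "body": {
  "steps": [
    {"x": 0,"y": 0,"z": 0.6,"rx": 0,"ry": 0,"rz": 0},
    {"x": 0,"y": 0,"z": 0.6,"rx": 0,"ry": 0,"rz": 0},
    {"x": 0,"y": 0,"z": 0.6,"rx": 0,"ry": 0,"rz": 0}
  ]
}}

```text
clock: 5.9
ee_pos: [0.6122, 0.3069, 0.0589]
tool_rot: [0.115, 0.993, -0.002, -0.005]
contact_force: [-1.3, -0.2, -1.2]
finger_gap: 0.0854
finger_force: 0.0
```

Emit:
{"method": "step_arm", "body": {
  "steps": [
    {"x": 0,"y": 0,"z": 0.3,"rx": 0,"ry": 0,"rz": 0},
    {"x": 0,"y": 0,"z": 0.49,"rx": 0,"ry": 0,"rz": 0},
    {"x": 0,"y": 0,"z": 0.49,"rx": 0,"ry": 0,"rz": 0},
    {"x": 0,"y": 0,"z": 0.49,"rx": 0,"ry": 0,"rz": 0}
  ]
}}

```text
clock: 6.23
ee_pos: [0.6166, 0.3083, 0.0154]
tool_rot: [0.115, 0.993, -0.0, -0.001]
contact_force: [-0.4, 0.6, 0.9]
finger_gap: 0.0856
finger_force: 0.0
```

Emit:
{"method": "step_arm", "body": {
  "steps": [
    {"x": 0,"y": 0,"z": 0,"rx": 0,"ry": 0,"rz": 0},
    {"x": 0,"y": 0,"z": 0,"rx": 0,"ry": 0,"rz": 0},
    {"x": 0,"y": 0,"z": 0,"rx": 0,"ry": 0,"rz": 0},
    {"x": 0,"y": 0,"z": 0,"rx": 0,"ry": 0,"rz": 0},
    {"x": 0,"y": 0,"z": 0,"rx": 0,"ry": 0,"rz": 0}
  ],
  "hand": 1
}}

```text
clock: 6.65
ee_pos: [0.6199, 0.3089, 0.0179]
tool_rot: [0.115, 0.993, 0.001, 0.002]
contact_force: [-0.8, 0.0, 7.0]
finger_gap: 0.0512
finger_force: 64.9
```

Emit:
{"method": "step_arm", "body": {
  "steps": [
    {"x": 0,"y": 0,"z": -0.15,"rx": 0,"ry": 0,"rz": 0},
    {"x": 0,"y": 0,"z": -0.3,"rx": 0,"ry": 0,"rz": 0},
    {"x": 0,"y": 0,"z": -0.3,"rx": 0,"ry": 0,"rz": 0},
    {"x": 0,"y": 0,"z": -0.3,"rx": 0,"ry": 0,"rz": 0},
    {"x": 0,"y": 0,"z": -0.3,"rx": 0,"ry": 0,"rz": 0}
  ]
}}

```text
clock: 7.07
ee_pos: [0.6177, 0.308, 0.0447]
tool_rot: [0.115, 0.993, -0.0, -0.0]
contact_force: [-0.4, -0.1, -2.3]
finger_gap: 0.0507
finger_force: 64.0
```

```bash
python3 - <<'E'
from h import *
weigh()
E
```

```text
[-0.86 -2.18 -1.98 -0.87 -0.75 -1.79 -1.03 -1.69] [-0.38  0.02 -1.39] [0.38 0.83 0.54] [ 0.000e+00 -5.433e+01  2.634e+01  2.000e-02  0.000e+00 -0.000e+00] [0.6178 0.3081 0.0448] 7.4667
```

Emit:
{"method": "step_arm", "body": {
  "steps": [
    {"x": 0,"y": 0,"z": 0.15,"rx": 0,"ry": 0,"rz": 0},
    {"x": 0,"y": 0,"z": 0.24,"rx": 0,"ry": 0,"rz": 0},
    {"x": 0,"y": 0,"z": 0.28,"rx": 0,"ry": 0,"rz": 0},
    {"x": 0,"y": 0,"z": 0.28,"rx": 0,"ry": 0,"rz": 0}
  ]
}}

```text
clock: 7.8
ee_pos: [0.6176, 0.3079, 0.0178]
tool_rot: [0.115, 0.993, -0.001, -0.0]
contact_force: [-2.3, -1.1, 4.5]
finger_gap: 0.0509
finger_force: 65.0
```

Emit:
{"method": "step_arm", "body": {
  "steps": [
    {"x": 0,"y": 0,"z": 0,"rx": 0,"ry": 0,"rz": 0},
    {"x": 0,"y": 0,"z": 0,"rx": 0,"ry": 0,"rz": 0},
    {"x": 0,"y": 0,"z": 0,"rx": 0,"ry": 0,"rz": 0},
    {"x": 0,"y": 0,"z": 0,"rx": 0,"ry": 0,"rz": 0},
    {"x": 0,"y": 0,"z": 0,"rx": 0,"ry": 0,"rz": 0}
  ],
  "hand": -1
}}

```text
clock: 8.22
ee_pos: [0.6181, 0.3081, 0.0172]
tool_rot: [0.115, 0.993, -0.0, -0.0]
contact_force: [0.3, -0.4, -0.5]
finger_gap: 0.0852
finger_force: 0.0
```

Emit:
{"method": "step_arm", "body": {
  "steps": [
    {"x": 0,"y": 0,"z": -0.3,"rx": 0,"ry": 0,"rz": 0},
    {"x": 0,"y": 0,"z": -0.6,"rx": 0,"ry": 0,"rz": 0},
    {"x": 0,"y": 0,"z": -1,"rx": 0,"ry": 0,"rz": 0},
    {"x": 0,"y": 0,"z": -1,"rx": 0,"ry": 0,"rz": 0}
  ]
}}

```text
clock: 8.55
ee_pos: [0.6236, 0.3103, 0.1265]
tool_rot: [0.115, 0.993, 0.003, 0.006]
contact_force: [1.7, 0.8, 2.2]
finger_gap: 0.0857
finger_force: 0.0
```

Emit:
{"method": "step_arm", "body": {
  "steps": [
    {"x": -0.22,"y": -0.92,"z": -0.1,"rx": 0,"ry": 0,"rz": 0},
    {"x": -0.22,"y": -0.92,"z": -0.1,"rx": 0,"ry": 0,"rz": 0},
    {"x": -0.22,"y": -0.92,"z": -0.1,"rx": 0,"ry": 0,"rz": 0}
  ]
}}

```text
clock: 8.8
ee_pos: [0.6187, 0.2096, 0.1283]
tool_rot: [0.117, 0.993, -0.001, 0.001]
contact_force: [-0.1, 0.1, 0.8]
finger_gap: 0.0852
finger_force: 0.0
```

Emit:
{"method": "step_arm", "body": {
  "steps": [
    {"x": -0.22,"y": -0.92,"z": 0,"rx": 0,"ry": 0,"rz": -0.298},
    {"x": -0.22,"y": -0.92,"z": 0,"rx": 0,"ry": 0,"rz": -0.298},
    {"x": -0.22,"y": -0.92,"z": 0,"rx": 0,"ry": 0,"rz": -0.298},
    {"x": -0.22,"y": -0.92,"z": 0,"rx": 0,"ry": 0,"rz": -0.298},
    {"x": -0.22,"y": -0.92,"z": 0,"rx": 0,"ry": 0,"rz": -0.298}
  ]
}}

```text
clock: 9.22
ee_pos: [0.6189, 0.1177, 0.1273]
tool_rot: [-0.118, 0.993, 0.0, 0.0]
contact_force: [0.2, 0.1, 0.5]
finger_gap: 0.0854
finger_force: 0.0
```

Emit:
{"method": "step_arm", "body": {
  "steps": [
    {"x": 0,"y": 0,"z": 0.6,"rx": 0,"ry": 0,"rz": 0},
    {"x": 0,"y": 0,"z": 0.6,"rx": 0,"ry": 0,"rz": 0},
    {"x": 0,"y": 0,"z": 0.6,"rx": 0,"ry": 0,"rz": 0}
  ]
}}

```text
clock: 9.47
ee_pos: [0.6144, 0.1192, 0.0623]
tool_rot: [-0.117, 0.993, 0.0, -0.005]
contact_force: [-0.8, 0.3, -1.2]
finger_gap: 0.0855
finger_force: 0.0
```

Emit:
{"method": "step_arm", "body": {
  "steps": [
    {"x": 0,"y": 0,"z": 0.3,"rx": 0,"ry": 0,"rz": 0},
    {"x": 0,"y": 0,"z": 0.5,"rx": 0,"ry": 0,"rz": 0},
    {"x": 0,"y": 0,"z": 0.5,"rx": 0,"ry": 0,"rz": 0},
    {"x": 0,"y": 0,"z": 0.5,"rx": 0,"ry": 0,"rz": 0}
  ]
}}

```text
clock: 9.8
ee_pos: [0.6181, 0.1195, 0.0172]
tool_rot: [-0.118, 0.993, 0.0, -0.001]
contact_force: [0.5, 0.3, 0.1]
finger_gap: 0.0856
finger_force: 0.0
```

Emit:
{"method": "step_arm", "body": {
  "steps": [
    {"x": 0,"y": 0,"z": 0,"rx": 0,"ry": 0,"rz": 0},
    {"x": 0,"y": 0,"z": 0,"rx": 0,"ry": 0,"rz": 0},
    {"x": 0,"y": 0,"z": 0,"rx": 0,"ry": 0,"rz": 0},
    {"x": 0,"y": 0,"z": 0,"rx": 0,"ry": 0,"rz": 0},
    {"x": 0,"y": 0,"z": 0,"rx": 0,"ry": 0,"rz": 0}
  ],
  "hand": 1
}}

```text
clock: 10.22
ee_pos: [0.6211, 0.1188, 0.0199]
tool_rot: [-0.118, 0.993, -0.001, 0.002]
contact_force: [-0.3, -1.5, 6.0]
finger_gap: 0.0508
finger_force: 66.6
```

Emit:
{"method": "step_arm", "body": {
  "steps": [
    {"x": 0,"y": 0,"z": -0.15,"rx": 0,"ry": 0,"rz": 0},
    {"x": 0,"y": 0,"z": -0.3,"rx": 0,"ry": 0,"rz": 0},
    {"x": 0,"y": 0,"z": -0.3,"rx": 0,"ry": 0,"rz": 0},
    {"x": 0,"y": 0,"z": -0.3,"rx": 0,"ry": 0,"rz": 0},
    {"x": 0,"y": 0,"z": -0.3,"rx": 0,"ry": 0,"rz": 0}
  ]
}}

```text
clock: 10.63
ee_pos: [0.6177, 0.1189, 0.0462]
tool_rot: [-0.118, 0.993, 0.0, -0.001]
contact_force: [-0.6, -0.8, -6.0]
finger_gap: 0.0513
finger_force: 65.4
```

```bash
python3 - <<'E'
from h import *
p=weigh(); P=cloud(p); save(p,"side2")
# underside / top height of the held carton as seen from the side
m=(abs(P[...,0]-.618)<.07)&(abs(P[...,1]-.1)<.06)&(P[...,2]>.015)&(P[...,2]<.11)
print(np.percentile(P[m][:,2],[1,50,99]).round(4))
E
```

```text
[-5.13 -5.93 -4.59 -5.32 -5.78 -5.8  -5.01 -4.87] [ 0.23  0.21 -5.31] [0.49 0.3  0.46] [ 0.000e+00 -5.100e+01  2.682e+01  4.000e-02 -0.000e+00  0.000e+00] [0.6185 0.1189 0.0469] 11.0333
[0.0267 0.068  0.1067]
```

Emit:
{"method": "step_arm", "body": {
  "steps": [
    {"x": 0,"y": 0,"z": -0.3,"rx": 0,"ry": 0,"rz": 0},
    {"x": 0,"y": 0,"z": -0.6,"rx": 0,"ry": 0,"rz": 0},
    {"x": 0,"y": 0,"z": -0.9,"rx": 0,"ry": 0,"rz": 0},
    {"x": 0,"y": 0,"z": -1,"rx": 0,"ry": 0,"rz": 0}
  ]
}}

```text
clock: 11.37
ee_pos: [0.622, 0.1193, 0.1525]
tool_rot: [-0.118, 0.993, -0.0, 0.004]
contact_force: [1.2, 0.4, -3.2]
finger_gap: 0.051
finger_force: 66.0
```

Emit:
{"method": "step_arm", "body": {
  "steps": [
    {"x": 0.08,"y": -0.19,"z": 0,"rx": 0,"ry": 0,"rz": 0},
    {"x": 0.2,"y": -0.48,"z": 0,"rx": 0,"ry": 0,"rz": 0},
    {"x": 0.32,"y": -0.76,"z": 0,"rx": 0,"ry": 0,"rz": 0}
  ]
}}

```text
clock: 11.62
ee_pos: [0.6052, 0.0374, 0.1469]
tool_rot: [-0.119, 0.993, -0.0, 0.0]
contact_force: [0.5, -0.3, -5.1]
finger_gap: 0.0516
finger_force: 66.1
```

Emit:
{"method": "step_arm", "body": {
  "steps": [
    {"x": 0.11,"y": -0.25,"z": 0,"rx": 0,"ry": 0,"rz": 0},
    {"x": 0.22,"y": -0.5,"z": 0,"rx": 0,"ry": 0,"rz": 0},
    {"x": 0.32,"y": -0.76,"z": 0,"rx": 0,"ry": 0,"rz": 0}
  ]
}}

```text
clock: 11.87
ee_pos: [0.5909, -0.0448, 0.1462]
tool_rot: [-0.118, 0.993, 0.0, -0.001]
contact_force: [0.8, -0.3, -5.7]
finger_gap: 0.0508
finger_force: 66.1
```

Emit:
{"method": "step_arm", "body": {
  "steps": [
    {"x": 0.11,"y": -0.25,"z": 0,"rx": 0,"ry": 0,"rz": 0},
    {"x": 0.22,"y": -0.5,"z": 0,"rx": 0,"ry": 0,"rz": 0},
    {"x": 0.32,"y": -0.76,"z": 0,"rx": 0,"ry": 0,"rz": 0}
  ]
}}

```text
clock: 12.12
ee_pos: [0.5776, -0.1261, 0.1462]
tool_rot: [-0.118, 0.993, 0.0, -0.001]
contact_force: [-0.2, 0.8, -4.8]
finger_gap: 0.0509
finger_force: 66.1
```

Emit:
{"method": "step_arm", "body": {
  "steps": [
    {"x": 0.11,"y": -0.25,"z": 0,"rx": 0,"ry": 0,"rz": 0},
    {"x": 0.22,"y": -0.55,"z": 0,"rx": 0,"ry": 0,"rz": 0},
    {"x": 0.32,"y": -0.76,"z": 0,"rx": 0,"ry": 0,"rz": 0},
    {"x": 0.32,"y": -0.76,"z": 0,"rx": 0,"ry": 0,"rz": 0},
    {"x": 0.32,"y": -0.76,"z": 0,"rx": 0,"ry": 0,"rz": 0}
  ]
}}

```text
clock: 12.53
ee_pos: [0.5648, -0.2076, 0.1463]
tool_rot: [-0.117, 0.993, 0.001, -0.0]
contact_force: [-0.9, 0.1, -5.6]
finger_gap: 0.0507
finger_force: 66.5
```

```bash
python3 - <<'E'
from h import *
p=weigh(4); save(p,"side2")
E
```

```text
[-5.39 -5.71 -4.92 -4.49] [-0.34  0.33 -5.13] [0.56 0.44 0.46] [-4.400e-01 -4.637e+01  2.989e+01  2.000e-02 -4.000e-02  0.000e+00] [ 0.5653 -0.2054  0.1467] 12.7333
```

View pics/side2.png

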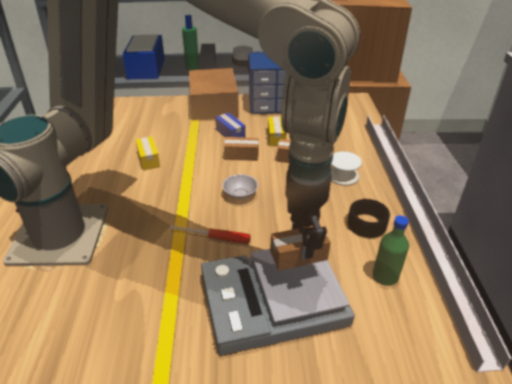

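The picture shows the carton held level at (300,248), above the plate. Now lowering it.

Emit:
{"method": "step_arm", "body": {
  "steps": [
    {"x": 0,"y": 0,"z": 0.15,"rx": 0,"ry": 0,"rz": 0},
    {"x": 0,"y": 0,"z": 0.3,"rx": 0,"ry": 0,"rz": 0},
    {"x": 0,"y": 0,"z": 0.42,"rx": 0,"ry": 0,"rz": 0},
    {"x": 0,"y": 0,"z": 0.5,"rx": 0,"ry": 0,"rz": 0},
    {"x": 0,"y": 0,"z": 0.5,"rx": 0,"ry": 0,"rz": 0}
  ]
}}

```text
clock: 13.15
ee_pos: [0.5638, -0.205, 0.0948]
tool_rot: [-0.119, 0.993, 0.001, -0.002]
contact_force: [-0.0, 0.8, -5.8]
finger_gap: 0.0511
finger_force: 66.4
```

Emit:
{"method": "step_arm", "body": {
  "steps": [
    {"x": 0,"y": 0,"z": 0.02,"rx": 0,"ry": 0,"rz": 0},
    {"x": 0,"y": 0,"z": 0.04,"rx": 0,"ry": 0,"rz": 0},
    {"x": 0,"y": 0,"z": 0.06,"rx": 0,"ry": 0,"rz": 0},
    {"x": 0,"y": 0,"z": 0.08,"rx": 0,"ry": 0,"rz": 0},
    {"x": 0,"y": 0,"z": 0.08,"rx": 0,"ry": 0,"rz": 0}
  ]
}}

```text
clock: 13.57
ee_pos: [0.5656, -0.2067, 0.0894]
tool_rot: [-0.118, 0.993, -0.0, 0.0]
contact_force: [-0.1, 0.7, -5.7]
finger_gap: 0.0509
finger_force: 66.4
```

```bash
python3 - <<'E'
from h import *
weigh(6)
E
```

```text
[-5.06 -5.   -4.72 -4.91 -5.66 -5.38] [ 0.11  0.22 -5.12] [0.63 0.41 0.31] [-0.000e+00 -4.751e+01  2.804e+01  2.000e-02 -2.000e-02  0.000e+00] [ 0.5657 -0.2067  0.0895] 13.8667
```

Not yet touching the plate, so I'll continue in small steps.

Emit:
{"method": "step_arm", "body": {
  "steps": [
    {"x": 0,"y": 0,"z": 0.01,"rx": 0,"ry": 0,"rz": 0},
    {"x": 0,"y": 0,"z": 0.02,"rx": 0,"ry": 0,"rz": 0},
    {"x": 0,"y": 0,"z": 0.03,"rx": 0,"ry": 0,"rz": 0},
    {"x": 0,"y": 0,"z": 0.04,"rx": 0,"ry": 0,"rz": 0},
    {"x": 0,"y": 0,"z": 0.04,"rx": 0,"ry": 0,"rz": 0}
  ]
}}

```text
clock: 14.28
ee_pos: [0.5657, -0.2067, 0.0855]
tool_rot: [-0.118, 0.993, -0.0, 0.0]
contact_force: [-0.7, 0.6, -2.7]
finger_gap: 0.051
finger_force: 66.9
```

```bash
python3 - <<'E'
from h import *
weigh(6)
E
```

```text
[-2.89 -2.46 -2.96 -2.8  -2.49 -2.41] [-0.51 -0.09 -2.67] [0.37 0.63 0.22] [ 1.900e-01 -4.592e+01  2.690e+01  0.000e+00  6.000e-02 -1.000e-02] [ 0.5658 -0.2067  0.0855] 14.5833
```

Emit:
{"method": "step_arm", "body": {
  "steps": [
    {"x": 0,"y": 0,"z": 0.01,"rx": 0,"ry": 0,"rz": 0},
    {"x": 0,"y": 0,"z": 0.02,"rx": 0,"ry": 0,"rz": 0},
    {"x": 0,"y": 0,"z": 0.025,"rx": 0,"ry": 0,"rz": 0},
    {"x": 0,"y": 0,"z": 0.025,"rx": 0,"ry": 0,"rz": 0}
  ]
}}

```text
clock: 14.92
ee_pos: [0.5657, -0.2067, 0.0831]
tool_rot: [-0.118, 0.993, -0.0, 0.0]
contact_force: [-0.4, -0.4, 0.6]
finger_gap: 0.0509
finger_force: 67.2
```

Emit:
{"method": "step_arm", "body": {
  "steps": [
    {"x": 0,"y": 0,"z": 0,"rx": 0,"ry": 0,"rz": 0},
    {"x": 0,"y": 0,"z": 0,"rx": 0,"ry": 0,"rz": 0},
    {"x": 0,"y": 0,"z": 0,"rx": 0,"ry": 0,"rz": 0},
    {"x": 0,"y": 0,"z": 0,"rx": 0,"ry": 0,"rz": 0},
    {"x": 0,"y": 0,"z": 0,"rx": 0,"ry": 0,"rz": 0}
  ],
  "hand": -1
}}

```text
clock: 15.33
ee_pos: [0.5658, -0.2066, 0.083]
tool_rot: [-0.118, 0.993, -0.0, 0.0]
contact_force: [-0.4, -0.1, -1.1]
finger_gap: 0.0853
finger_force: 0.0
```

Emit:
{"method": "step_arm", "body": {
  "steps": [
    {"x": 0,"y": 0,"z": -0.2,"rx": 0,"ry": 0,"rz": 0},
    {"x": 0,"y": 0,"z": -0.5,"rx": 0,"ry": 0,"rz": 0},
    {"x": 0,"y": 0,"z": -0.9,"rx": 0,"ry": 0,"rz": 0},
    {"x": 0,"y": 0,"z": -0.9,"rx": 0,"ry": 0,"rz": 0},
    {"x": 0,"y": 0,"z": -0.9,"rx": 0,"ry": 0,"rz": 0}
  ]
}}

```text
clock: 15.75
ee_pos: [0.5681, -0.2078, 0.1765]
tool_rot: [-0.118, 0.993, -0.002, 0.003]
contact_force: [-0.4, 0.2, -0.4]
finger_gap: 0.0856
finger_force: 0.0
```

```bash
python3 - <<'E'
from h import *
p=weigh(3); save(p,"side3"); P=cloud(p)
m=(abs(P[...,0]-.565)<.04)&(abs(P[...,1]+.207)<.02)&(P[...,2]>.09)&(P[...,2]<.13)
print(m.sum(),np.percentile(P[m][:,2],[5,50,95]).round(4),P[m].mean(0))
m=(P[...,0]>.5)&(P[...,0]<.62)&(P[...,1]<-.25)&(P[...,1]>-.28)&(P[...,2]>.05)&(P[...,2]<.08)
print("plate z",np.median(P[m][:,2]))
E
```

```text
[-0.39  0.39  0.38] [0.04 0.39 0.12] [0.15 0.42 0.37] [ -0.   -44.09  29.07  -0.05  -0.    -0.  ] [ 0.5647 -0.2061  0.1716] 15.9
648 [0.1074 0.1097 0.1115] [ 0.56653997 -0.20831315  0.1092922 ]
plate z 0.06226435782748874
```

View pics/side3.png

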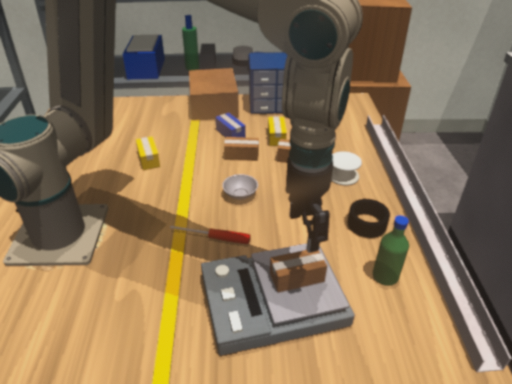

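The carton is standing upright on the plate at (300,268), sunk about 5.5 mm and released. Next is the round key with closed fingers.

Emit:
{"method": "step_arm", "body": {
  "steps": [
    {"x": 0.71,"y": 0.32,"z": 0,"rx": 0,"ry": 0,"rz": 0},
    {"x": 0.71,"y": 0.32,"z": 0,"rx": 0,"ry": 0,"rz": 0},
    {"x": 0.71,"y": 0.32,"z": 0,"rx": 0,"ry": 0,"rz": 0}
  ],
  "hand": 1
}}

```text
clock: 16.15
ee_pos: [0.4791, -0.1877, 0.1679]
tool_rot: [-0.118, 0.993, 0.004, -0.007]
contact_force: [-0.8, -0.1, -1.5]
finger_gap: 0.0518
finger_force: 0.0
```

Emit:
{"method": "step_arm", "body": {
  "steps": [
    {"x": 0.71,"y": 0.32,"z": 0,"rx": 0,"ry": 0,"rz": 0},
    {"x": 0.71,"y": 0.32,"z": 0,"rx": 0,"ry": 0,"rz": 0},
    {"x": 0.71,"y": 0.32,"z": 0,"rx": 0,"ry": 0,"rz": 0}
  ]
}}

```text
clock: 16.4
ee_pos: [0.4035, -0.1732, 0.1687]
tool_rot: [-0.118, 0.993, 0.004, -0.006]
contact_force: [-0.7, 1.4, 0.1]
finger_gap: 0.0123
finger_force: 0.0
```

Emit:
{"method": "step_arm", "body": {
  "steps": [
    {"x": 0,"y": 0,"z": 0.3,"rx": 0,"ry": 0,"rz": 0},
    {"x": 0,"y": 0,"z": 0.6,"rx": 0,"ry": 0,"rz": 0},
    {"x": 0,"y": 0,"z": 0.85,"rx": 0,"ry": 0,"rz": 0},
    {"x": 0,"y": 0,"z": 0.85,"rx": 0,"ry": 0,"rz": 0},
    {"x": 0,"y": 0,"z": 0.85,"rx": 0,"ry": 0,"rz": 0}
  ]
}}

```text
clock: 16.82
ee_pos: [0.4104, -0.1763, 0.0858]
tool_rot: [-0.118, 0.993, 0.002, -0.002]
contact_force: [0.6, -0.1, 0.9]
finger_gap: 0.0002
finger_force: 0.0
```

```bash
python3 - <<'E'
from h import *
p=weigh(4); cv2.imwrite("pics/side4.png",cv2.resize(p["frame"][200:370,170:380,::-1],None,fx=3,fy=3))
E
```

```text
[ 1.15  0.31 -0.19 -1.6 ] [ 0.46 -0.75 -0.08] [0.51 0.45 1.  ] [  0.   -29.33  24.19   0.03  -0.     0.  ] [ 0.414  -0.1785  0.0894] 17.0167
```

View pics/side4.png

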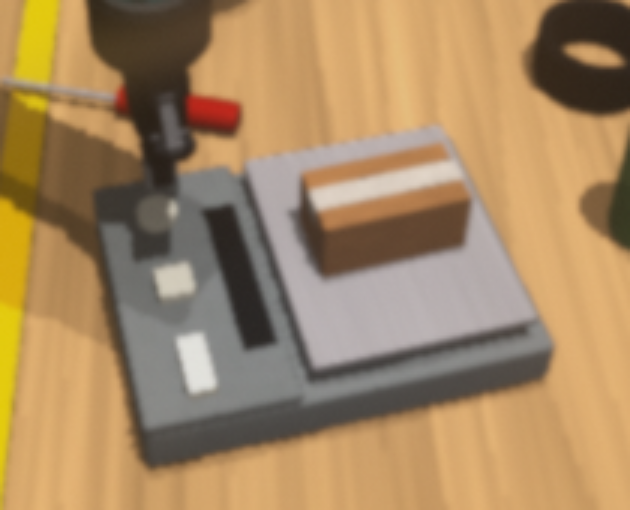

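The closed fingertips hover over the round key (crop (155,210)). The carton stands well on the plate.

Emit:
{"method": "step_arm", "body": {
  "steps": [
    {"x": 0.015,"y": 0.024,"z": 0.15,"rx": 0,"ry": 0,"rz": 0},
    {"x": 0.015,"y": 0.024,"z": 0.25,"rx": 0,"ry": 0,"rz": 0},
    {"x": 0.015,"y": 0.024,"z": 0.25,"rx": 0,"ry": 0,"rz": 0},
    {"x": 0.015,"y": 0.024,"z": 0.25,"rx": 0,"ry": 0,"rz": 0}
  ]
}}

```text
clock: 17.35
ee_pos: [0.4103, -0.1755, 0.0628]
tool_rot: [-0.118, 0.993, 0.0, -0.0]
contact_force: [0.4, -0.4, 0.0]
finger_gap: -0.0002
finger_force: 0.0
```

Emit:
{"method": "step_arm", "body": {
  "steps": [
    {"x": 0,"y": 0,"z": 0.03,"rx": 0,"ry": 0,"rz": 0},
    {"x": 0,"y": 0,"z": 0.06,"rx": 0,"ry": 0,"rz": 0},
    {"x": 0,"y": 0,"z": 0.09,"rx": 0,"ry": 0,"rz": 0},
    {"x": 0,"y": 0,"z": 0.09,"rx": 0,"ry": 0,"rz": 0},
    {"x": 0,"y": 0,"z": 0.09,"rx": 0,"ry": 0,"rz": 0}
  ]
}}

```text
clock: 17.77
ee_pos: [0.4115, -0.1763, 0.055]
tool_rot: [-0.118, 0.993, -0.001, 0.001]
contact_force: [-1.4, 1.5, 8.8]
finger_gap: -0.0
finger_force: 3.9
```

```bash
python3 - <<'E'
from h import *
weigh(4)
E
```

```text
[7.43 7.87 7.64 7.56] [-1.52  1.17  7.62] [0.24 0.25 0.16] [ -0.1  -27.33  21.19  -0.56  -0.    -0.  ] [ 0.4115 -0.1763  0.055 ] 17.9667
```

Emit:
{"method": "step_arm", "body": {
  "steps": [
    {"x": 0,"y": 0,"z": -0.2,"rx": 0,"ry": 0,"rz": 0},
    {"x": 0,"y": 0,"z": -0.5,"rx": 0,"ry": 0,"rz": 0},
    {"x": 0,"y": 0,"z": -0.5,"rx": 0,"ry": 0,"rz": 0}
  ]
}}

```text
clock: 18.22
ee_pos: [0.4139, -0.1777, 0.1083]
tool_rot: [-0.118, 0.993, -0.003, 0.003]
contact_force: [1.2, -0.8, -0.0]
finger_gap: 0.0001
finger_force: 0.0
```

Emit:
{"method": "step_arm", "body": {
  "steps": [
    {"x": 0.015,"y": -0.64,"z": 0,"rx": 0,"ry": 0,"rz": 0},
    {"x": 0.015,"y": -0.64,"z": 0,"rx": 0,"ry": 0,"rz": 0},
    {"x": 0.015,"y": -0.64,"z": 0,"rx": 0,"ry": 0,"rz": 0}
  ]
}}

```text
clock: 18.47
ee_pos: [0.4267, -0.2428, 0.1047]
tool_rot: [-0.117, 0.993, -0.003, 0.002]
contact_force: [0.5, -1.1, 0.4]
finger_gap: 0.0002
finger_force: 0.0
```

Emit:
{"method": "step_arm", "body": {
  "steps": [
    {"x": 0.015,"y": -0.64,"z": 0,"rx": 0,"ry": 0,"rz": 0},
    {"x": 0.015,"y": -0.64,"z": 0,"rx": 0,"ry": 0,"rz": 0},
    {"x": 0.015,"y": -0.64,"z": 0,"rx": 0,"ry": 0,"rz": 0},
    {"x": 0.015,"y": -0.64,"z": 0,"rx": 0,"ry": 0,"rz": 0},
    {"x": 0.015,"y": -0.64,"z": 0,"rx": 0,"ry": 0,"rz": 0}
  ]
}}

```text
clock: 18.88
ee_pos: [0.4368, -0.2997, 0.1031]
tool_rot: [-0.118, 0.993, 0.001, -0.001]
contact_force: [-0.4, -0.2, -0.7]
finger_gap: 0.0
finger_force: 0.0
```

```bash
python3 - <<'E'
from h import *
weigh(3)
E
```

```text
[ 0.73  0.44 -1.14] [ 0.06 -0.28  0.01] [0.62 0.45 0.82] [ -0.18 -37.13  25.76  -0.    -0.     0.  ] [ 0.437  -0.2994  0.1034] 19.0333
```

Emit:
{"method": "step_arm", "body": {
  "steps": [
    {"x": -0.005,"y": -0.025,"z": 0.2,"rx": 0,"ry": 0,"rz": 0},
    {"x": -0.005,"y": -0.025,"z": 0.39,"rx": 0,"ry": 0,"rz": 0},
    {"x": -0.005,"y": -0.025,"z": 0.39,"rx": 0,"ry": 0,"rz": 0},
    {"x": -0.005,"y": -0.025,"z": 0.39,"rx": 0,"ry": 0,"rz": 0}
  ]
}}

```text
clock: 19.37
ee_pos: [0.4374, -0.3013, 0.0639]
tool_rot: [-0.118, 0.993, 0.001, -0.001]
contact_force: [0.1, 0.1, -0.1]
finger_gap: -0.0003
finger_force: 0.0
```

Emit:
{"method": "step_arm", "body": {
  "steps": [
    {"x": 0,"y": 0,"z": 0.03,"rx": 0,"ry": 0,"rz": 0},
    {"x": 0,"y": 0,"z": 0.06,"rx": 0,"ry": 0,"rz": 0},
    {"x": 0,"y": 0,"z": 0.1,"rx": 0,"ry": 0,"rz": 0},
    {"x": 0,"y": 0,"z": 0.1,"rx": 0,"ry": 0,"rz": 0},
    {"x": 0,"y": 0,"z": 0.1,"rx": 0,"ry": 0,"rz": 0}
  ]
}}

```text
clock: 19.78
ee_pos: [0.4395, -0.3036, 0.0557]
tool_rot: [-0.118, 0.993, -0.001, 0.001]
contact_force: [0.3, 1.3, 3.7]
finger_gap: 0.0001
finger_force: 2.1
```

```bash
python3 - <<'E'
from h import *
weigh(4)
E
```

```text
[4.42 3.92 4.34 4.17] [1.46 0.69 4.22] [0.31 0.76 0.19] [ -0.67 -36.33  21.76   0.25  -0.38  -0.  ] [ 0.4395 -0.3036  0.0556] 19.9833
```

Emit:
{"method": "step_arm", "body": {
  "steps": [
    {"x": 0,"y": 0,"z": 0.02,"rx": 0,"ry": 0,"rz": 0},
    {"x": 0,"y": 0,"z": 0.02,"rx": 0,"ry": 0,"rz": 0},
    {"x": 0,"y": 0,"z": 0.02,"rx": 0,"ry": 0,"rz": 0}
  ]
}}

```text
clock: 20.23
ee_pos: [0.4396, -0.3036, 0.0548]
tool_rot: [-0.118, 0.993, -0.001, 0.001]
contact_force: [-0.1, 2.3, 15.1]
finger_gap: 0.0002
finger_force: 7.4
```

Emit:
{"method": "step_arm", "body": {
  "steps": [
    {"x": 0,"y": 0,"z": -0.2,"rx": 0,"ry": 0,"rz": 0},
    {"x": 0,"y": 0,"z": -0.5,"rx": 0,"ry": 0,"rz": 0},
    {"x": 0,"y": 0,"z": -0.9,"rx": 0,"ry": 0,"rz": 0},
    {"x": 0,"y": 0,"z": -0.9,"rx": 0,"ry": 0,"rz": 0}
  ]
}}

```text
clock: 20.57
ee_pos: [0.4419, -0.3063, 0.1494]
tool_rot: [-0.118, 0.993, -0.004, 0.003]
contact_force: [1.4, -0.9, 1.5]
finger_gap: 0.0001
finger_force: 0.0
```

Emit:
{"method": "step_arm", "body": {
  "steps": [
    {"x": 0.1,"y": 0,"z": -0.8,"rx": 0,"ry": 0,"rz": 0},
    {"x": 0.1,"y": 0,"z": -0.8,"rx": 0,"ry": 0,"rz": 0},
    {"x": 0.1,"y": 0,"z": -0.8,"rx": 0,"ry": 0,"rz": 0},
    {"x": 0.1,"y": 0,"z": -0.8,"rx": 0,"ry": 0,"rz": 0}
  ]
}}

```text
clock: 20.9
ee_pos: [0.43, -0.307, 0.2252]
tool_rot: [-0.118, 0.993, -0.002, 0.002]
contact_force: [0.1, 0.6, -1.2]
finger_gap: 0.0
finger_force: 0.0
```

```bash
python3 - <<'E'
from h import *
p=weigh(4); save(p,"side5"); P=cloud(p)
for n,c in(("r",(.4119,-.1766)),("s",(.4250,-.2374)),("b",(.4385,-.302))):
    m=(np.hypot(P[...,0]-c[0],P[...,1]-c[1])<.008); print(n,m.sum(),np.nanmedian(P[m][:,2]).round(4) if m.any() else None)
t=robot.capture("top"); P=cloud(t)
for c in((.6186,.3072),(.46,.3302),(.5647,-.2074)):
    m=(abs(P[...,0]-c[0])<.09)&(abs(P[...,1]-c[1])<.07)&(P[...,2]>.04+.05*(c[1]<0))&(P[...,2]<.06+.06*(c[1]<0))
    if m.sum()>20: print(c,m.sum(),cv2.minAreaRect((P[m][:,:2]*1000).astype(np.float32)),np.median(P[m][:,2]))
E
```

```text
[-0.38 -0.11 -0.71 -0.67] [ 0.29  0.12 -0.47] [0.21 0.71 0.24] [-3.000e-02 -3.560e+01  2.948e+01 -1.000e-02 -0.000e+00  0.000e+00] [ 0.4279 -0.3045  0.2207] 21.1
r 36 0.058
s 43 0.058
b 58 0.0594
(0.6186, 0.3072) 627 ((643.8864135742188, 298.34136962890625), (62.68906784057617, 163.57398986816406), 68.24031066894531) 0.04870475437520505
(0.46, 0.3302) 669 ((482.68695068359375, 338.5552062988281), (160.7880096435547, 79.77058410644531), 15.685604095458984) 0.04858411115106098
(0.5647, -0.2074) 820 ((563.447509765625, -206.11749267578125), (101.2191162109375, 54.18019104003906), 13.71866512298584) 0.11116980476765714
```

View pics/side5.png

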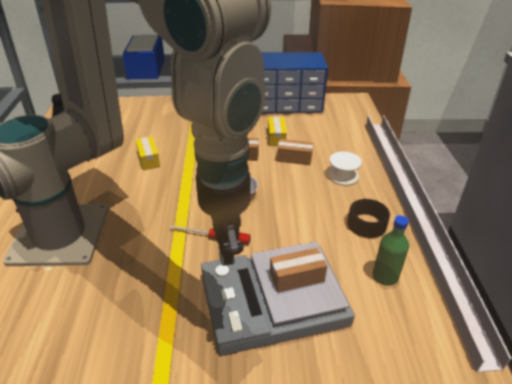

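The full carton is on the plate about 2 mm off centre and the keys are up. The arm is clear of everything, so I'm handing in.

```bash
python3 -c "
from plant import robot
print(robot.close_job())"
```

```text
the job is handed in; nothing more can be done
None
```

I handed the job in with no verdict shown: the full carton (about 0.54 kg, found nearest the scale) stands upright on the plate about 2 mm off centre, the round then bar keys were pressed fully and released, and the two empties were set back where they stood, though I didn't get a clean final measurement of their positions.

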